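# Fold back the utensil block's carry handle and hold the turner ready over the griddle

### The arm

A 6-joint arm with a two-finger parallel gripper is mounted at the origin on the work surface. World frame = base frame: x ahead of the robot, y to its left, z up, the work surface at z = 0. Lengths are in m, angles in rad, forces in N, time in s.
With the tool pointing down it reaches from about 0.35 to 0.85 m from the base axis. Payload 8.1 kg.
Tool frame: the origin (TCP) lies midway between the tips of the shut fingers; the grasp point (between the pads) lies 19 mm behind it; z points along the fingers, y is the direction in which the jaws open and shut (so a half turn about z gives the same grasp; the last joint's range is limited). The gripper opens to 93 mm and grips with 3 to 60 N. Pads are 15 mm wide; open, the fingers measure 128 mm over their backs; the gripper's body (75 mm by 188 mm) begins 65 mm behind the grasp point.
Start: joints at [1.098, 0.13, 1.488, -0, 1.523, -0.085], TCP at [0.227, 0.555, 0.219] pointing down, gripper open.
Joint ranges: [-2.96, 2.96], [-0.89, 2.26], [0.02, 2.5], [-1.34, 4.48], [0, 2.73], [-2.66, 2.66]. Speed limits (rad/s): [2.39, 2.39, 2.79, 3.14, 3.14, 3.14].

### API

Orientations are given as a rotation vector (axis times angle).
In Python, from plant import robot gives the robot as it stands. The module is installed in compiled form; this text tells all that it offers.
- The arm moves only by the shell command python3 -m pendant 'ROWS' [FORCE]. ROWS is JSON, a list of rows, each an object with "translation": the shift along the tool's x, y, z in mm, a list of three; "twist": the turn, a rotation vector about the tool's x, y, z in rad, a list of three; "grip": the opening, from -1 (shut) to 1 (fully open). A call has exactly 10 rows; each row shifts and turns the pose as measured when the row begins, along the tool's axes as they then stand; what a row does not reach is not made up. A row lasts 1/10 s, in which the tool goes at most 50 mm and 8.59 degrees, less where a joint would pass 70% of its speed; a pose out of reach is approached as far as the arm can. A call is refused whole if a number of a shift passes 50 or a number of a turn 0.15, either way. A call with a gripper value outside its range is refused whole. The fingers move at their own pace and stop on an object; FORCE is the grip in N (left out, the last holds). Time passes only in rows, so rows that do not move let the fingers close, or fill a call up. It gives the time, the measured TCP pose, the force and the opening at its end, in the units of the state.
- robot.read_state(): the state, without advancing time (a new reading comes with each control period).
- robot.read_camera(name): name is "scene" or "top" or "wrist"; returns (picture, depth): 400x640x3 uint8, red, green, blue; 400x640 float32, m along the optical axis (not along the pixel's ray), 0 where there is no reading.
- robot.camera_info(name): a dict with "vertical_fov" (degrees; the focal length in pixels is half the picture's height over the tangent of half this angle, whatever the lens; pixels are square), "cx", "cy" (the principal point, pixels), "cam_to_world" (4x4, takes a point from camera to world coordinates). Camera axes: x right, y up, looking along -z (the intrinsics and any distortion apply to the point x, -y, -z); pixel columns grow to the right and rows downward; lengths in m; the calibration is good to about 2 mm. A picture is of the moment at which its call begins: read the wrist's pose just before it. camera_info takes no time and is no camera call; for the wrist camera it gives the pose at the moment of the call.
- robot.close_job(): hands the job in, once; it reports no verdict.
The state is a dict: "t": time; "q": joint angles; "dq": joint speeds; "joint_torque": joint torques, N m; "tool_pos": TCP position; "orientation": TCP orientation; "force": force on the tool from outside, world axes, zero at the start; "wrist_torque": the same for the moment, N m; "opening": finger opening in m.
Only numpy, scipy, OpenCV 4.12 (cv2) and the standard library are available. Lean on these libraries where they do the work, as an engineer would, in place of code of your own. Each camera call takes 0.05 s, during which the arm holds its last target. There are 200 camera calls.

### The job

The carry handle of the utensil block stands over the two tools: swing it over, away from the robot side, until it clicks home in its end detent, then draw out the turner (the tool with the flat rectangular handle) and bring its blade edge over the middle of the griddle. Finish while holding it there, still and without touching the griddle: handle up, blade down, slanted about 45 degrees with the blade's bottom edge level and about 10 cm above the griddle. Leave the other tool in its slot and do not disturb the bowl, jar or mug, and do not let go of the turner at the end.

Things in the scene. Friction and masses are not known exactly. Their poses are not given: they have to be found in the camera images.
- bail (a joint): hinge of the steel carry handle, rad: 0 = straight up over the block, grows as it swings to the block's +x side (away from the robot); range -0.2 to 1.9. Starts at -0.15 to 0.25; friction keeps it where left (about 1 N at the bar moves it). From 1.55 it rides over a sprung detent (about 5 N at the bar, crest at 1.74); past 1.77 it snaps to the stop at 1.9 (bar 39 mm below the hinge line) and stays
- bail_bar (a point): middle of the carry handle's cross bar, a round steel bar 10 mm thick and 212 mm long, parallel to the block's y axis, 120 mm from the hinge line, on two 10 mm side arms at y = +-106 mm of the block
- holder_hinge (a point): middle of the carry handle's hinge line, which runs along the block's y axis, 100 mm above the counter; its axes are those of the block (x horizontal and away from the robot, y along the block, z up)
- holder: bamboo utensil block, fixed to the counter, 44 mm (x) by 190 mm (y), 110 mm high, on a base plate 100 x 190 x 10 mm, with a steel hinge cheek (36 mm radius) at each end; origin under its centre. Two open-topped slots 20 mm (x) by 77 mm (y), 100 mm deep, floors 10 mm above the counter, centred at y = +44.5 and -44.5 mm. Either tool may be in either slot
- turner_mid (a point): the turner, a green silicone tool 175 mm long, 60 to 130 g, standing head down in its slot; this point is its centre, 87.5 mm above the blade's bottom edge. Its z axis runs from blade to handle (up at the start), x is the thin direction, y the width; axes start parallel to the block's. Blade 6 (x) x 70 (y) x 80 (z) mm; a neck; then a straight flat handle 14 (x) x 24 (y) mm over the top 83 mm
- turner_grip (a point): point on the middle of the turner's handle, 25 mm below the handle's top end and 150 mm above the blade's bottom edge; same axes as turner_mid
- turner_edge (a point): middle of the blade's bottom edge; same axes as turner_mid
- griddle_top (a point): centre of the griddle's cooking surface, 20.5 mm above the counter: a round griddle, 260 mm across, light ceramic coating, dark rim 27 mm above the counter, two loop handles; fixed
- scraper_mid (a point): centre of the other tool, a scraper of the same green silicone, 175 mm long, with a round rod handle 12 mm thick; in the other slot, to be left there
- bowl: yellow plastic bowl, 136 mm across, 60 mm high; origin under its centre; to be left alone
- jar: jar with a lid, 60 mm across, 90 mm high; origin under its centre; to be left alone
- mug: mug, 80 mm across, 90 mm high; origin under its centre; to be left alone
There are look-alikes about, which are no part of the job. What is shaped like the holder but blue is not meant.

How it is judged:
On the way, in this order (a step that is already met when the one before it is completed fails the run):
1. the carry handle is swung over and seated in its end detent, the turner still in its slot (value of joint bail above 1.8 rad and height (world z) of turner_edge below 0.03 m), for 0.2 s.
2. the turner is drawn out clear of the block, held by the fingers (height (world z) of turner_edge above 0.115 m and contact force between turner and the fingers above 0.5 N and contact force between turner and holder below 0.2 N), for 0.1 s.
At the end, for the whole second after the job is handed in: carry handle seated (joint over 1.8); turner held by the fingers alone and still, slanted 30 to 60 degrees from vertical, blade down, its bottom edge level within 17 degrees, the middle of that edge within 50 mm of the griddle centre from above and 70 to 200 mm above the counter (contact force between turner and the fingers above 0.5 N and contact force between turner and holder below 0.2 N and value of joint bail above 1.8 rad and angle between turner_mid's own z axis and vertical between 0.52 and 1.05 rad and angle between turner_mid's own y axis and vertical between 1.27 and 1.87 rad and horizontal distance between turner_edge and griddle_top below 0.05 m and height (world z) of turner_edge between 0.07 and 0.2 m and linear speed of turner below 0.03 m/s); the arm keeps its last pose, push and grip.
It fails at once if the scraper is pulled up or pushed about (distance of scraper_mid from where it was at the start of the episode above 0.03 m).
It fails at once if a bystander is moved by more than 30 mm (distance of any of bowl, jar, mug from where it was at the start of the episode above 0.03 m).
It fails at once if the turner touches the griddle (contact force between turner and griddle above 0.5 N).
It also fails if it takes over 67 s, if anything falls off the work surface, if the arm or the gripper's body presses on something with over 40 N, if the wrist force passes 120 N, or if a joint passes its speed limit or range.

## Working session

There is one attempt and no reset: what is moved stays moved. The work goes in short steps, Python scripts to look and compute and a shell command to move; the robot and the scene stay as the last step left them, time stands still between calls to the robot, and variables do not carry over. Pictures are saved under pics/ and viewed, about 8 in all and at most 12, crops included, and the job is handed in when it is done.

```bash
mkdir -p pics
cat > h.py <<'E'
import numpy as np, cv2
from plant import robot
from scipy.spatial.transform import Rotation as R
def snap(n):
    I=robot.camera_info(n); p,d=robot.read_camera(n); return I,p,d
def cloud(I,d):
    f=200/np.tan(np.radians(I['vertical_fov'])/2)
    v,u=np.mgrid[0:400,0:640]
    P=np.stack([(u-I['cx'])/f*d,-(v-I['cy'])/f*d,-d,np.ones_like(d)],-1)
    W=P@np.array(I['cam_to_world']).T
    W=W[...,:3]; W[d<=0]=np.nan; return W
def save(n,p): cv2.imwrite('pics/'+n+'.png',p[...,::-1])
E
python3 - <<'E'
from h import *
for n in ['scene','top']:
    I,p,d=snap(n); save(n+'0',p); np.savez('/tmp/'+n,p=p,d=d,W=cloud(I,d)); print({k:np.round(v,3).tolist() if not isinstance(v,str) else v for k,v in I.items()})
s=robot.read_state(); print(s)
E
```

```text
{'vertical_fov': 57.058, 'cx': 319.123, 'cy': 194.849, 'cam_to_world': [[0.67, -0.422, 0.611, 1.306], [0.743, 0.385, -0.548, -0.635], [-0.005, 0.821, 0.571, 0.858], [0.0, 0.0, 0.0, 1.0]]}
{'vertical_fov': 52.025, 'cx': 320.498, 'cy': 200.497, 'cam_to_world': [[0.013, 0.998, -0.064, 0.434], [-1.0, 0.013, -0.008, 0.064], [-0.007, 0.064, 0.998, 1.734], [0.0, 0.0, 0.0, 1.0]]}
{'t': 0.1, 'q': array([ 1.09759460e+00,  1.31056084e-01,  1.48916980e+00,  1.69731267e-05,
        1.52302397e+00, -8.54112545e-02]), 'dq': array([-0.0005818 , -0.00065483, -0.00115726,  0.00119495, -0.0002597 ,
        0.00050057]), 'joint_torque': array([ 1.21512177e-03, -5.61342859e+01, -4.93091297e+01,  7.70675205e-02,
        2.91774730e-02, -3.73329067e-05]), 'tool_pos': array([0.22662826, 0.5549922 , 0.21771034]), 'orientation': array([-6.05240118e-01, -3.08225726e+00,  2.49452051e-03]), 'force': array([-0.32791399,  0.48684293, -0.14237822]), 'wrist_torque': array([ 0.03746574,  0.01868439, -0.03788245]), 'opening': 0.09299026736426556}
```

View pics/scene0.png

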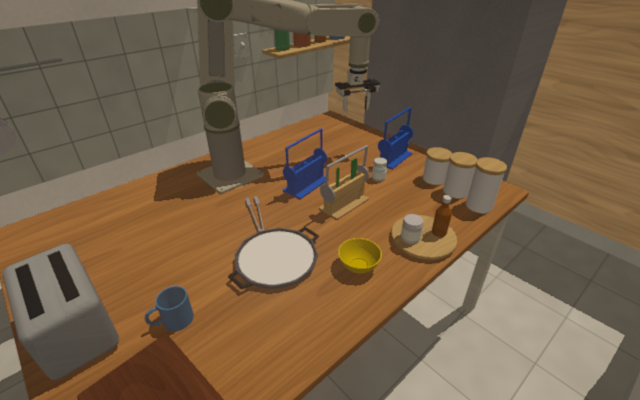

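View pics/top0.png

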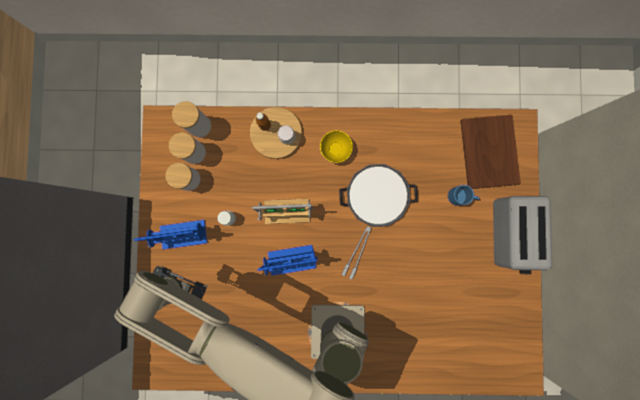

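The scene view has the bamboo block at about (345,195), its handle upright, with the griddle at (277,257) and the bowl at (360,257). In the top view the block is at (283,210), the griddle at (380,195), and a jar at (227,217) off its left end. The blue look-alikes are nearby.

```bash
python3 - <<'E'
from h import *
z=np.load('/tmp/top.npz'); W,p=z['W'],z['p'].astype(int)
def box(a,b,c,e): return np.s_[c:e,a:b]
# griddle
s=box(335,425,155,235); w=W[s];q=p[s]; m=(q.min(-1)>170)&(w[...,2]>0.005)&(w[...,2]<.06)
c,r=cv2.minEnclosingCircle(w[m][:,:2].astype(np.float32)); print('griddle',c,r,np.nanmedian(w[m][:,2]))
s=box(215,240,205,230); w=W[s]; m=w[...,2]>.06; print('jar',w[m].mean(0),np.ptp(w[m],0))
s=box(315,360,125,170); w=W[s]; m=w[...,2]>.03; print('bowl',w[m].mean(0),np.ptp(w[m],0))
# block, both cameras
for n,s in(('top',box(245,345,192,228)),('scene',box(315,385,140,222))):
    z=np.load('/tmp/%s.npz'%n); w=z['W'][s];q=z['p'][s].astype(int)
    green=(q[...,1]>q[...,0]+15)&(q[...,1]>q[...,2]+10)
    print(n,'green',green.sum())
    g=w[green]; g=g[g[:,2]>.08]; np.set_printoptions(precision=3,suppress=True)
    y0=np.nanmedian(g[:,1]); 
    for lab,gg in(('y+',g[g[:,1]>y0]),('y-',g[g[:,1]<=y0])): print(lab,len(gg),np.median(gg,0),gg.min(0),gg.max(0))
    m=(w[...,2]>.10)&(w[...,2]<.118)&~green; b=w[m].astype(np.float32); print('blocktop',cv2.minAreaRect(b[:,:2]),len(b))
    m=(w[...,2]>.006)&(w[...,2]<.016)&~green; b=w[m].astype(np.float32); print('plate',cv2.minAreaRect(b[:,:2]),len(b))
    m=(w[...,2]>.2)&~green; b=w[m]; print('bar',len(b),np.median(b,0),b.min(0),b.max(0))
E
python3 - <<'E'
import cv2,numpy as np
a=cv2.imread('pics/scene0.png')[135:225,295:395];b=cv2.imread('pics/top0.png')[180:240,240:340]
cv2.imwrite('pics/c.png',np.vstack([cv2.resize(a,None,fx=4,fy=4,interpolation=2),cv2.resize(b,None,fx=4,fy=4,interpolation=2)]))
E
```

```text
griddle (0.5719244480133057, -0.16272519528865814) 0.11981672793626785 0.020018987811668554
jar [0.46723168 0.46118652 0.0857525 ] [0.05329459 0.0526934  0.0380186 ]
bowl [0.7771098  0.01662063 0.04807499] [0.13545642 0.13282293 0.03944539]
top green 72
y+ 33 [0.498 0.261 0.171] [0.492 0.235 0.084] [0.502 0.296 0.19 ]
y- 33 [0.501 0.172 0.089] [0.497 0.143 0.081] [0.506 0.231 0.187]Traceback (most recent call last):
  File "<stdin>", line 17, in <module>
cv2.error: OpenCV(4.12.0) /io/opencv/modules/imgproc/src/convhull.cpp:143: error: (-215:Assertion failed) total >= 0 && (depth == CV_32F || depth == CV_32S) in function 'convexHull'
```

View pics/c.png

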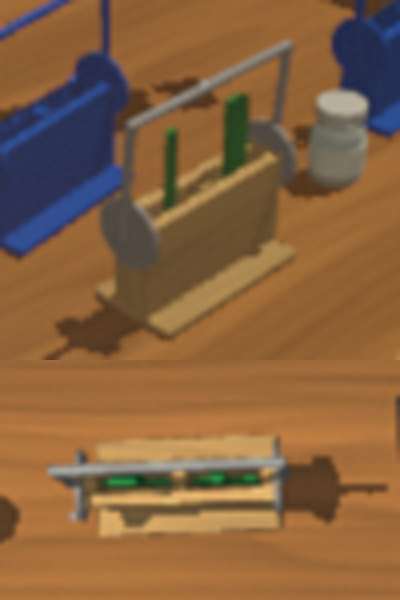

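The crop shows the flat, wide green handle (the turner) in the +y slot, on the jar side, and the thin rod (the scraper) in the -y slot. The bar stands nearly upright.

Run:
```python
from h import *
np.set_printoptions(precision=3,suppress=True)
for n,s in(('top',np.s_[192:228,245:345]),('scene',np.s_[140:222,300:385])):
    z=np.load('/tmp/%s.npz'%n); w=z['W'][s].reshape(-1,3);q=z['p'][s].reshape(-1,3).astype(int)
    green=(q[:,1]>q[:,0]+15)&(q[:,1]>q[:,2]+10)
    ok=np.isfinite(w[:,0])&(abs(w[:,0]-.5)<.13)&(abs(w[:,1]-.21)<.15); w=w[ok];green=green[ok]
    print(n,np.histogram(w[:,2],bins=np.arange(-.02,.25,.01)))
    for lab,lo,hi in(('plate',.006,.018),('top',.1,.125),('bar',.195,.24)):
        b=w[(w[:,2]>lo)&(w[:,2]<hi)&~green].astype(np.float32)
        if len(b)>5: print(lab,len(b),cv2.minAreaRect(b[:,:2]),np.median(b,0),b.min(0),b.max(0), 'dx/dy',np.polyfit(b[:,1],b[:,0],1))
    g=w[green&(w[:,2]>.13)]
    for gg in(g[g[:,1]>.21],g[g[:,1]<.21]): print('green',len(gg),np.median(gg,0),gg.min(0),gg.max(0))
```

```text
top (array([ 13, 750, 918, 235,  13,  11,  11,  12,  11,  15,  42,  25, 124,
       103,  26,  21,   3,   4,   6,   8,  24,   5,   1,  31, 126,   4]), array([-0.02, -0.01,  0.  ,  0.01,  0.02,  0.03,  0.04,  0.05,  0.06,
        0.07,  0.08,  0.09,  0.1 ,  0.11,  0.12,  0.13,  0.14,  0.15,
        0.16,  0.17,  0.18,  0.19,  0.2 ,  0.21,  0.22,  0.23,  0.24]))Traceback (most recent call last):
  File "<stdin>", line 10, in <module>
cv2.error: OpenCV(4.12.0) /io/opencv/modules/imgproc/src/convhull.cpp:143: error: (-215:Assertion failed) total >= 0 && (depth == CV_32F || depth == CV_32S) in function 'convexHull'
```

Run:
```python
from h import *
np.set_printoptions(precision=3,suppress=True)
for n,s in(('top',np.s_[192:228,245:345]),('scene',np.s_[140:222,300:385])):
    z=np.load('/tmp/%s.npz'%n); w=z['W'][s].reshape(-1,3);q=z['p'][s].reshape(-1,3).astype(int)
    green=(q[:,1]>q[:,0]+15)&(q[:,1]>q[:,2]+10)
    ok=np.isfinite(w[:,0])&(abs(w[:,0]-.5)<.13)&(abs(w[:,1]-.21)<.15); w=w[ok];green=green[ok]
    print(n)
    for lab,lo,hi in(('plate',.006,.018),('top',.1,.125),('bar',.195,.24)):
        b=w[(w[:,2]>lo)&(w[:,2]<hi)&~green].astype(np.float32)
        if len(b)>5: print(lab,len(b),cv2.minAreaRect(np.ascontiguousarray(b[:,:2])),np.median(b,0),b.min(0),b.max(0), 'dx/dy',np.polyfit(b[:,1],b[:,0],1))
    g=w[green&(w[:,2]>.13)]
    for gg in(g[g[:,1]>.21],g[g[:,1]<.21]):
        if len(gg): print('green',len(gg),np.median(gg,0),gg.min(0),gg.max(0))
```

```text
top
plate 490 ((0.5060763359069824, 0.21019041538238525), (0.1476774960756302, 0.29595038294792175), 0.7442679405212402) [0.479 0.217 0.01 ] [0.431 0.063 0.006] [0.581 0.358 0.018] dx/dy [-0.047  0.509]
top 238 ((0.5015204548835754, 0.21772141754627228), (0.06814460456371307, 0.21602679789066315), 2.9831976890563965) [0.487 0.225 0.11 ] [0.462 0.11  0.1  ] [0.541 0.325 0.124] dx/dy [-0.048  0.502]
bar 164 ((0.5088960528373718, 0.22005930542945862), (0.011407917365431786, 0.21900488436222076), 2.9243087768554688) [0.509 0.221 0.223] [0.498 0.111 0.195] [0.519 0.329 0.233] dx/dy [-0.054  0.521]
green 22 [0.496 0.262 0.182] [0.492 0.253 0.139] [0.502 0.274 0.19 ]
green 10 [0.501 0.175 0.18 ] [0.497 0.17  0.133] [0.505 0.18  0.187]
scene
plate 335 ((0.5173651576042175, 0.19318072497844696), (0.23161296546459198, 0.12501399219036102), 60.31667709350586) [0.531 0.201 0.01 ] [0.453 0.077 0.006] [0.626 0.317 0.018] dx/dy [0.099 0.507]
top 407 ((0.5006572604179382, 0.21517318487167358), (0.07172824442386627, 0.21259626746177673), 3.1004228591918945) [0.509 0.218 0.11 ] [0.469 0.109 0.1  ] [0.542 0.323 0.125] dx/dy [-0.026  0.511]
bar 157 ((0.5095505714416504, 0.21801725029945374), (0.014241174794733524, 0.21853786706924438), 3.2286341190338135) [0.511 0.209 0.222] [0.496 0.109 0.195] [0.52  0.327 0.228] dx/dy [-0.047  0.521]
green 56 [0.503 0.258 0.157] [0.493 0.252 0.13 ] [0.508 0.272 0.186]
green 21 [0.503 0.173 0.167] [0.499 0.169 0.131] [0.507 0.175 0.185]
```

Run:
```python
from h import *
np.set_printoptions(precision=4,suppress=True)
s=robot.read_state(); M=R.from_rotvec(s['orientation']).as_matrix(); print(M)
p=s['tool_pos']; print('to (0.485,0.217):', M.T@(np.array([.475,.218,.33])-p))
by=np.array([-.052,.9986,0]); l=M.T@by; print('angle from tool y to block y about tool z', np.arctan2(-l[0],l[1]))
```

```text
[[-0.9257  0.3781 -0.0008]
 [ 0.3781  0.9257 -0.0015]
 [ 0.0002 -0.0016 -1.    ]]
to (0.485,0.217): [-0.3573 -0.2182 -0.112 ]
angle from tool y to block y about tool z -0.4398178095174498
```

```bash
python3 -m pendant '[{"translation":[0,0,-40],"twist":[0,0,-0.147],"grip":-1},{"translation":[0,0,-40],"twist":[0,0,-0.147],"grip":-1},{"translation":[0,0,-35],"twist":[0,0,-0.147],"grip":-1},{"translation":[-26,-39,0],"twist":[0,0,0],"grip":-1},{"translation":[-26,-39,0],"twist":[0,0,0],"grip":-1},{"translation":[-26,-39,0],"twist":[0,0,0],"grip":-1},{"translation":[-26,-39,0],"twist":[0,0,0],"grip":-1},{"translation":[-26,-39,0],"twist":[0,0,0],"grip":-1},{"translation":[-26,-39,0],"twist":[0,0,0],"grip":-1},{"translation":[-26,-39,0],"twist":[0,0,0],"grip":-1}]' 10
cat >> h.py <<'E'
H=np.array([.501,.217,.1]); BX=np.array([.9986,.052,0]); BY=np.array([-.052,.9986,0])
def where():
    s=robot.read_state(); M=R.from_rotvec(s['orientation']).as_matrix(); B=np.c_[BX,BY,[0,0,1]]
    print('t',s['t'],'tcp',s['tool_pos'].round(4),'block',(B.T@(s['tool_pos']-H)).round(4),'F',s['force'].round(1),'op',round(s['opening'],4)); print((B.T@M).round(3).tolist()); return s,M
E
python3 -c "from h import *;where()"
```

```text
t: 1.1
tool_pos: [0.4285, 0.2891, 0.3319]
orientation: [0.126, -3.132, 0.015]
force: [-0.1, 0.7, -0.7]
opening: 0.0173
t 1.1 tcp [0.4285 0.2891 0.3319] block [-0.0687  0.0758  0.2319] F [-0.1  0.7 -0.7] op 0.0173
[[-1.0, -0.028, -0.007], [-0.028, 1.0, -0.01], [0.007, -0.009, -1.0]]
```

```bash
python3 -m pendant '[{"translation":[-13,-26,0],"twist":[0,0,0.028],"grip":-1},{"translation":[-13,-26,0],"twist":[0,0,0],"grip":-1},{"translation":[-13,-26,0],"twist":[0,0,0],"grip":-1},{"translation":[0,0,25],"twist":[0,0,0],"grip":-1},{"translation":[0,0,30],"twist":[0,0,0],"grip":-1},{"translation":[0,0,30],"twist":[0,0,0],"grip":-1},{"translation":[0,0,25],"twist":[0,0,0],"grip":-1},{"translation":[0,0,17],"twist":[0,0,0],"grip":-1},{"translation":[0,0,0],"twist":[0,0,0],"grip":-1},{"translation":[0,0,0],"twist":[0,0,0],"grip":-1}]'
python3 -c "
from h import *;where()
I,p,d=snap('scene'); a=p[80:240,270:430]; save('d',cv2.resize(a,None,fx=4,fy=4)[:600])"
```

```text
t: 2.1
tool_pos: [0.4746, 0.2004, 0.1976]
orientation: [0.062, -3.13, 0.02]
force: [-0.0, -0.0, 0.9]
opening: 0.0005
t 2.1 tcp [0.4746 0.2004 0.1976] block [-0.0272 -0.0152  0.0976] F [-0.  -0.   0.9] op 0.0005
[[-1.0, 0.012, -0.012], [0.012, 1.0, -0.013], [0.011, -0.013, -1.0]]
```

View pics/d.png

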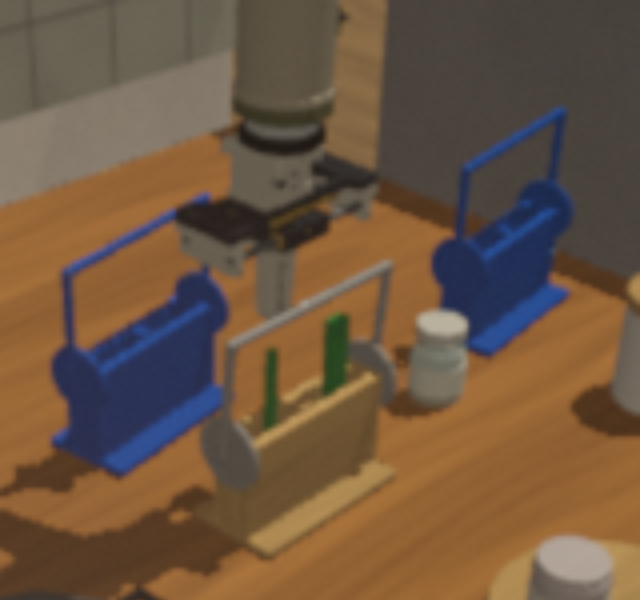

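The fingers at crop (275,290) are behind the bar and above the tool tops, between the two handles. Next I push the bar.

```bash
python3 -m pendant '[{"translation":[-14,5,-7],"twist":[0,0,0],"grip":-1},{"translation":[-16,5,0],"twist":[0,0,0],"grip":-1},{"translation":[-19,5,2],"twist":[0,0,0],"grip":-1},{"translation":[-17,0,7],"twist":[0,0,0],"grip":-1},{"translation":[-16,0,9],"twist":[0,0,0],"grip":-1},{"translation":[-9,0,7],"twist":[0,0,0],"grip":-1},{"translation":[-9,0,9],"twist":[0,0,0],"grip":-1},{"translation":[-8,0,9],"twist":[0,0,0],"grip":-1},{"translation":[-7,0,10],"twist":[0,0,0],"grip":-1},{"translation":[0,0,0],"twist":[0,0,0],"grip":-1}]'
cat >> h.py <<'E'
def bar(n='scene'):
    I,p,d=snap(n); w=cloud(I,d).reshape(-1,3); q=p.reshape(-1,3).astype(int)
    b=(w-H)@np.c_[BX,BY,[0,0,1]]; r=np.hypot(b[:,0],b[:,2])
    grey=(np.ptp(q,axis=1)<30)
    m=grey&(abs(b[:,1])<.09)&(abs(b[:,1])>.035)&(abs(r-.12)<.014)&(b[:,0]>-.04)
    a=np.arctan2(b[m,0],b[m,2]); print(n,'bar pts',m.sum(),'angle',np.median(a) if m.sum() else None,np.percentile(a,[5,95]) if m.sum() else ''); return p
E
python3 -c "
from h import *;where();bar();bar('top')"
```

```text
t: 3.15
tool_pos: [0.597, 0.2224, 0.1592]
orientation: [-0.065, 3.14, -0.015]
force: [1.1, 1.0, -0.3]
opening: 0.0001
t 3.15 tcp [0.597  0.2224 0.1592] block [0.0962 0.0004 0.0592] F [ 1.1  1.  -0.3] op 0.0001
[[-1.0, 0.011, 0.0], [0.011, 1.0, -0.01], [-0.0, -0.01, -1.0]]
scene bar pts 56 angle 1.0830240725921505 [1.05749251 1.12224888]
top bar pts 7 angle 1.0850719088477028 [1.0367786  2.02104507]
```

```bash
python3 -m pendant '[{"translation":[5,0,-18],"twist":[0,0,0],"grip":-1},{"translation":[-24,0,0],"twist":[0,0,0],"grip":-1},{"translation":[0,0,15],"twist":[0,0,0],"grip":-1},{"translation":[0,0,15],"twist":[0,0,0],"grip":-1},{"translation":[0,0,15],"twist":[0,0,0],"grip":-1},{"translation":[0,0,15],"twist":[0,0,0],"grip":-1},{"translation":[0,0,15],"twist":[0,0,0],"grip":-1},{"translation":[0,0,15],"twist":[0,0,0],"grip":-1},{"translation":[0,0,12],"twist":[0,0,0],"grip":-1},{"translation":[0,0,0],"twist":[0,0,0],"grip":-1}]'
python3 -c "
from h import *;where();bar();bar('top')"
```

```text
t: 4.25
tool_pos: [0.6298, 0.2252, 0.0901]
orientation: [-0.064, 3.097, -0.003]
force: [5.2, 0.3, -0.5]
opening: 0.0005
t 4.25 tcp [0.6298 0.2252 0.0901] block [ 0.1291  0.0015 -0.0099] F [ 5.2  0.3 -0.5] op 0.0005
[[-0.999, 0.011, 0.043], [0.011, 1.0, -0.004], [-0.043, -0.003, -0.999]]
scene bar pts 41 angle 1.6354500643347982 [0.8368044  1.66632735]
top bar pts 4 angle 1.2388424574816508 [0.84346307 1.6608602 ]
```

```bash
python3 -m pendant '[{"translation":[-3,0,-10],"twist":[0,0,0],"grip":-1},{"translation":[0,0,-20],"twist":[0,0.043,0],"grip":-1},{"translation":[19,0,0],"twist":[0,0,0],"grip":-1},{"translation":[0,0,0],"twist":[0,0,0],"grip":-1},{"translation":[0,0,0],"twist":[0,0,0],"grip":-1},{"translation":[0,0,0],"twist":[0,0,0],"grip":-1},{"translation":[0,0,0],"twist":[0,0,0],"grip":-1},{"translation":[0,0,0],"twist":[0,0,0],"grip":-1},{"translation":[0,0,0],"twist":[0,0,0],"grip":-1},{"translation":[0,0,0],"twist":[0,0,0],"grip":-1}]'
python3 -c "
from h import *;where();p=bar();save('e',cv2.resize(p[110:230,280:430],None,fx=4,fy=4));bar('top')"
```

```text
t: 5.35
tool_pos: [0.6093, 0.2246, 0.1221]
orientation: [0.066, -3.132, 0.007]
force: [0.2, -0.1, 0.3]
opening: 0.0005
t 5.35 tcp [0.6093 0.2246 0.1221] block [0.1086 0.0019 0.0221] F [ 0.2 -0.1  0.3] op 0.0005
[[-1.0, 0.01, -0.009], [0.01, 1.0, -0.004], [0.009, -0.004, -1.0]]
scene bar pts 34 angle 1.6464370859423427 [1.61654048 1.6807762 ]
top bar pts 3 angle 1.651682810396265 [1.63491004 1.66178328]
```

View pics/e.png

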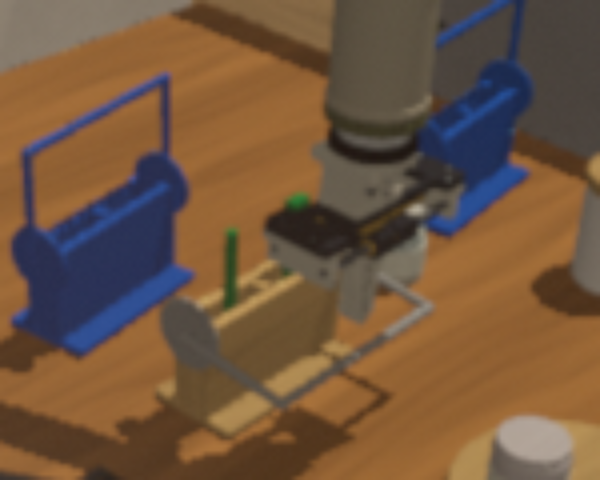

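The bar is at about 1.65, just short of the crest, with the fingers right above it. I'll centre them over it and press down.

```bash
python3 -m pendant '[{"translation":[-6,0,3],"twist":[0,0,0],"grip":-1},{"translation":[-1,0,8],"twist":[0,0,0],"grip":-1},{"translation":[0,0,10],"twist":[0,0,0],"grip":-1},{"translation":[0,0,10],"twist":[0,0,0],"grip":-1},{"translation":[0,0,10],"twist":[0,0,0],"grip":-1},{"translation":[0,0,10],"twist":[0,0,0],"grip":-1},{"translation":[0,0,10],"twist":[0,0,0],"grip":-1},{"translation":[0,0,8],"twist":[0,0,0],"grip":-1},{"translation":[0,0,0],"twist":[0,0,0],"grip":-1},{"translation":[0,0,0],"twist":[0,0,0],"grip":-1}]'
python3 -c "
from h import *;where();p=bar();bar('top')"
```

```text
t: 6.45
tool_pos: [0.6191, 0.2255, 0.0692]
orientation: [0.068, -3.139, 0.006]
force: [-0.3, -0.9, 0.1]
opening: 0.0004
t 6.45 tcp [0.6191 0.2255 0.0692] block [ 0.1184  0.0023 -0.0308] F [-0.3 -0.9  0.1] op 0.0004
[[-1.0, 0.009, -0.002], [0.009, 1.0, -0.003], [0.002, -0.003, -1.0]]
scene bar pts 97 angle 1.00997561478508 [0.74535608 1.88857258]
top bar pts 46 angle 0.9047671725483848 [0.71538282 1.91143431]
```

```bash
python3 -m pendant '[{"translation":[0,0,-45],"twist":[0,0,0],"grip":-1},{"translation":[0,0,-45],"twist":[0,0,0],"grip":-1},{"translation":[0,0,-45],"twist":[0,0,0.14],"grip":-1},{"translation":[0,0,-45],"twist":[0,0,0.14],"grip":-1},{"translation":[0,0,-40],"twist":[0,0,0.14],"grip":-1},{"translation":[15,0,0],"twist":[0,0,0.14],"grip":0},{"translation":[15,0,0],"twist":[0,0,0.14],"grip":0.3},{"translation":[15,0,0],"twist":[0,0,0.14],"grip":0.3},{"translation":[0,0,0],"twist":[0,0,0.14],"grip":0.3},{"translation":[0,0,0],"twist":[0,0,0.14],"grip":0.3}]'
python3 -c "
from h import *;s,M=where();print(s['q'].round(3));p=bar();bar('top')"
```

```text
t: 7.55
tool_pos: [0.5767, 0.2486, 0.2786]
orientation: [-1.66, -2.648, 0.034]
force: [-0.5, -0.7, -0.3]
opening: 0.0359
t 7.55 tcp [0.5767 0.2486 0.2786] block [0.0772 0.0276 0.1786] F [-0.5 -0.7 -0.3] op 0.0359
[[-0.389, 0.921, -0.026], [0.921, 0.388, -0.008], [0.002, -0.027, -1.0]]
[ 3.260e-01  2.180e-01  1.283e+00 -1.000e-03  1.668e+00 -1.250e-01]
scene bar pts 34 angle 1.863825193464605 [1.83496587 1.9031159 ]
top bar pts 31 angle 1.8768785590776256 [1.81887338 1.94323278]
```

```bash
python3 -m pendant '[{"translation":[0,0,0],"twist":[0,0,0.14],"grip":0.3},{"translation":[0,0,0],"twist":[0,0,0.14],"grip":0.3},{"translation":[0,0,0],"twist":[-0.026,0,0.13],"grip":0.3},{"translation":[4,-19,0],"twist":[0,0,0],"grip":0.3},{"translation":[4,-19,0],"twist":[0,0,0],"grip":0.3},{"translation":[4,-19,0],"twist":[0,0,0],"grip":0.3},{"translation":[4,-19,0],"twist":[0,0,0],"grip":0.3},{"translation":[0,0,0],"twist":[0,0,0],"grip":0.3},{"translation":[0,0,0],"twist":[0,0,0],"grip":0.3},{"translation":[0,0,0],"twist":[0,0,0],"grip":0.3}]'
python3 - <<'E'
from h import *
np.set_printoptions(precision=4,suppress=True)
s,M=where();p=bar()
I,p,d=snap('wrist'); save('w',p); w=cloud(I,d).reshape(-1,3); q=p.reshape(-1,3).astype(int)
b=(w-H)@np.c_[BX,BY,[0,0,1]]
g=(q[:,1]>q[:,0]+15)&(q[:,1]>q[:,2]+10)&np.isfinite(b[:,0])
for sel in (b[g&(b[:,1]>0)],b[g&(b[:,1]<0)]):
    if len(sel): 
        t=sel[sel[:,2]>sel[:,2].max()-.012]; print(len(sel),'top max z',sel[:,2].max(),'x',t[:,0].min(),t[:,0].max(),'y',t[:,1].min(),t[:,1].max())
E
```

```text
t: 8.65
tool_pos: [0.4979, 0.2586, 0.2672]
orientation: [-2.141, -2.298, 0.026]
force: [0.5, 0.4, -0.1]
opening: 0.0606
t 8.65 tcp [0.4979 0.2586 0.2672] block [-0.0009  0.0417  0.1672] F [ 0.5  0.4 -0.1] op 0.0606
[[-0.019, 1.0, -0.012], [1.0, 0.019, -0.011], [-0.011, -0.012, -1.0]]
scene bar pts 41 angle 1.873344375727753 [1.8413 1.9098]
617 top max z 0.08725460396468365 x -0.006915118911670936 0.00603653346948389 y 0.03774810645304537 0.06074987846481982
308 top max z 0.052892855713853576 x -0.0068914590943800706 0.0033275872326115822 y -0.038405595167185204 -0.0340563495402165
```

View pics/w.png

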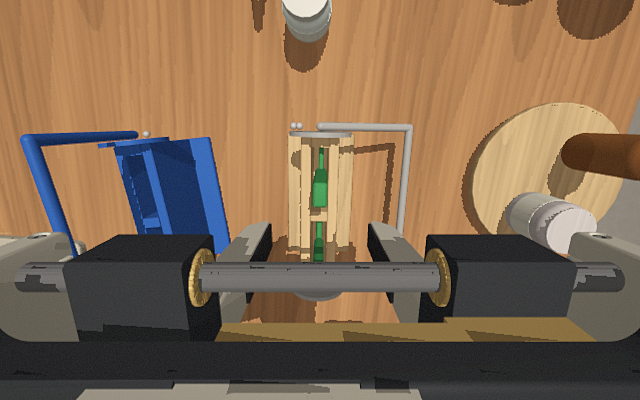

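The turner handle at pixel (320,185) is centred at block x 0, y 0.049, with its top at z 0.187, as expected. The bar is seated at the right.

```bash
python3 -m pendant '[{"translation":[8,0,0],"twist":[0,0,0],"grip":0.3},{"translation":[0,0,25],"twist":[0,0,0],"grip":0.3},{"translation":[0,0,25],"twist":[0,0,0],"grip":0.3},{"translation":[0,0,25],"twist":[0,0,0],"grip":0.3},{"translation":[0,0,25],"twist":[0,0,0],"grip":0.3},{"translation":[0,0,20],"twist":[0,0,0],"grip":0.3},{"translation":[0,0,0],"twist":[0,0,0],"grip":0.3},{"translation":[0,0,0],"twist":[0,0,0],"grip":0.3},{"translation":[0,0,0],"twist":[0,0,0],"grip":0.3},{"translation":[0,0,0],"twist":[0,0,0],"grip":0.3}]' 30
python3 -c "
from h import *;where()"
```

```text
t: 9.75
tool_pos: [0.5013, 0.2691, 0.1464]
orientation: [2.141, 2.297, -0.016]
force: [-0.6, -0.2, -0.7]
opening: 0.0607
t 9.75 tcp [0.5013 0.2691 0.1464] block [0.003  0.052  0.0464] F [-0.6 -0.2 -0.7] op 0.0607
[[-0.018, 1.0, -0.006], [1.0, 0.018, -0.008], [-0.008, -0.007, -1.0]]
```

```bash
python3 -m pendant '[{"translation":[-2,-3,3],"twist":[0,0,0],"grip":0.3},{"translation":[0,0,0],"twist":[0,0,0],"grip":-1},{"translation":[0,0,0],"twist":[0,0,0],"grip":-1},{"translation":[0,0,0],"twist":[0,0,0],"grip":-1},{"translation":[0,0,0],"twist":[0,0,0],"grip":-1},{"translation":[0,0,0],"twist":[0,0,0],"grip":-1},{"translation":[0,0,0],"twist":[0,0,0],"grip":-1},{"translation":[0,0,0],"twist":[0,0,0],"grip":-1},{"translation":[0,0,0],"twist":[0,0,0],"grip":-1},{"translation":[0,0,0],"twist":[0,0,0],"grip":-1}]' 30
python3 -c "
from h import *;where()"
```

```text
t: 10.75
tool_pos: [0.4983, 0.2674, 0.1465]
orientation: [2.141, 2.297, -0.013]
force: [-1.7, 0.4, 2.1]
opening: 0.0139
t 10.75 tcp [0.4983 0.2674 0.1465] block [-0.0001  0.0504  0.0465] F [-1.7  0.4  2.1] op 0.0139
[[-0.018, 1.0, -0.005], [1.0, 0.018, -0.007], [-0.007, -0.005, -1.0]]
```

```bash
python3 -m pendant '[{"translation":[0,0,-10],"twist":[0,0,0],"grip":-1},{"translation":[0,0,-20],"twist":[0,0,0],"grip":-1},{"translation":[0,0,-25],"twist":[0,0,0],"grip":-1},{"translation":[0,0,-25],"twist":[0,0,0],"grip":-1},{"translation":[0,0,-25],"twist":[0,0,0],"grip":-1},{"translation":[0,0,-25],"twist":[0,0,0],"grip":-1},{"translation":[0,0,-25],"twist":[0,0,0],"grip":-1},{"translation":[0,0,-15],"twist":[0,0,0],"grip":-1},{"translation":[0,0,0],"twist":[0,0,0],"grip":-1},{"translation":[0,0,0],"twist":[0,0,0],"grip":-1}]' 30
python3 -c "
from h import *;s,M=where();print(s['q'].round(3));p=bar();save('f',cv2.resize(p[60:230,260:430],None,fx=3,fy=3))"
```

```text
t: 11.75
tool_pos: [0.5019, 0.2683, 0.3273]
orientation: [2.138, 2.291, -0.001]
force: [0.6, -0.0, -1.3]
opening: 0.0136
t 11.75 tcp [0.5019 0.2683 0.3273] block [0.0036 0.0512 0.2273] F [ 0.6 -0.  -1.3] op 0.0136
[[-0.017, 1.0, 0.005], [1.0, 0.017, -0.006], [-0.006, 0.005, -1.0]]
[ 0.406  0.026  1.402 -0.007  1.711  0.335]
scene bar pts 40 angle 1.8676264707812713 [1.8458516 1.9022152]
```

View pics/f.png

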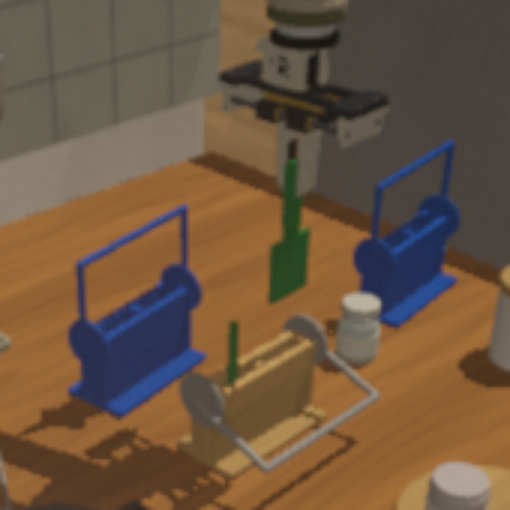

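The turner hangs from the fingers with its blade clear of the block. The scraper is still in its slot and the bar is down at the front. I'll raise a bit more so the blade passes over the scraper, then carry it to the griddle.

```bash
python3 -m pendant '[{"translation":[0,0,-20],"twist":[0,0,0.11],"grip":-1},{"translation":[0,0,-25],"twist":[0,0,0.11],"grip":-1},{"translation":[0,0,-10],"twist":[0,0,0.11],"grip":-1},{"translation":[-25,7,0],"twist":[0,0,0],"grip":-1},{"translation":[-40,10,0],"twist":[0,0,0],"grip":-1},{"translation":[-40,10,0],"twist":[0,0,0],"grip":-1},{"translation":[-40,10,0],"twist":[0,0,0],"grip":-1},{"translation":[-40,10,0],"twist":[0,0,0],"grip":-1},{"translation":[-40,10,0],"twist":[0,0,0],"grip":-1},{"translation":[-40,10,0],"twist":[0,0,0],"grip":-1}]' 30
cat >> h.py <<'E'
def plan(th,ez=.13):
    s,M=where(); az=-.277; rad=np.array([np.cos(az),np.sin(az),0])
    zt=np.sin(th)*rad-np.array([0,0,np.cos(th)]); xt=np.array([-np.sin(az),np.cos(az),0]); T=np.c_[xt,np.cross(zt,xt),zt]
    g=np.array([.572,-.163,ez])-.1365*zt
    print('target tcp',g.round(3),'shift tool mm',(M.T@(g-s['tool_pos'])*1000).round(0),'twist',R.from_matrix(M.T@T).as_rotvec().round(3)); print('edge now',(s['tool_pos']+.1365*M[:,2]).round(3),'q',s['q'].round(3),'tilt',np.arccos(-M[2,2]))
E
python3 -c "
from h import *;plan(.72)"
```

```text
t: 12.8
tool_pos: [0.4907, -0.0098, 0.3702]
orientation: [-2.495, -1.907, 0.029]
force: [0.8, -0.2, -1.3]
opening: 0.0137
t 12.8 tcp [ 0.4907 -0.0098  0.3702] block [-0.0221 -0.2259  0.2702] F [ 0.8 -0.2 -1.3] op 0.0137
[[0.312, 0.95, -0.016], [0.95, -0.313, -0.009], [-0.014, -0.012, -1.0]]
target tcp [ 0.485 -0.138  0.233] shift tool mm [-124.   30.  139.] twist [-0.732  0.009  0.016]
edge now [ 0.489 -0.011  0.234] q [-0.115 -0.161  1.503 -0.012  1.813  0.148] tilt 0.018724080719123477
```

```bash
python3 -m pendant '[{"translation":[-30,7,0],"twist":[0,0,0],"grip":-1},{"translation":[-30,7,0],"twist":[0,0,0],"grip":-1},{"translation":[-30,8,0],"twist":[0,0,0],"grip":-1},{"translation":[-25,8,0],"twist":[0,0,0],"grip":-1},{"translation":[0,0,0],"twist":[-0.14,0,0],"grip":-1},{"translation":[0,0,0],"twist":[-0.14,0,0],"grip":-1},{"translation":[0,0,0],"twist":[-0.14,0,0],"grip":-1},{"translation":[0,0,0],"twist":[-0.14,0,0],"grip":-1},{"translation":[0,0,0],"twist":[-0.14,0,0],"grip":-1},{"translation":[0,0,0],"twist":[0,0,0],"grip":-1}]' 30
python3 -c "
from h import *;plan(.72)"
```

```text
t: 13.8
tool_pos: [0.4846, -0.1403, 0.3398]
orientation: [2.033, 1.544, 0.52]
force: [-1.5, -0.4, -2.4]
opening: 0.0139
t 13.8 tcp [ 0.4846 -0.1403  0.3398] block [-0.0349 -0.356   0.2398] F [-1.5 -0.4 -2.4] op 0.0139
[[0.322, 0.746, 0.583], [0.947, -0.245, -0.209], [-0.013, 0.619, -0.785]]
target tcp [ 0.485 -0.138  0.233] shift tool mm [  3. -66.  84.] twist [-0.053  0.009  0.009]
edge now [ 0.566 -0.165  0.233] q [-0.463 -0.88   2.191  0.114  1.173 -0.199] tilt 0.6675521874701975
```

```bash
python3 -m pendant '[{"translation":[0,0,9],"twist":[0,0,0],"grip":-1},{"translation":[0,-8,12],"twist":[0,0,0],"grip":-1},{"translation":[0,-9,12],"twist":[0,0,0],"grip":-1},{"translation":[0,-9,12],"twist":[0,0,0],"grip":-1},{"translation":[0,0,0],"twist":[0,0,0],"grip":-1},{"translation":[0,0,0],"twist":[0,0,0],"grip":-1},{"translation":[0,0,0],"twist":[0,0,0],"grip":-1},{"translation":[0,0,0],"twist":[0,0,0],"grip":-1},{"translation":[0,0,0],"twist":[0,0,0],"grip":-1},{"translation":[0,0,0],"twist":[0,0,0],"grip":-1}]' 30
python3 -c "
from h import *;plan(.67)"
```

```text
t: 14.8
tool_pos: [0.4953, -0.1445, 0.2871]
orientation: [2.042, 1.552, 0.513]
force: [0.0, 0.3, -0.8]
opening: 0.0139
t 14.8 tcp [ 0.4953 -0.1445  0.2871] block [-0.0245 -0.3607  0.1871] F [ 0.   0.3 -0.8] op 0.0139
[[0.322, 0.753, 0.573], [0.947, -0.248, -0.205], [-0.013, 0.609, -0.793]]
target tcp [ 0.49  -0.14   0.237] shift tool mm [  4. -35.  36.] twist [-0.015  0.009  0.009]
edge now [ 0.575 -0.168  0.179] q [-0.457 -0.841  2.261  0.114  1.076 -0.207] tilt 0.6550507928939381
```

```bash
python3 -m pendant '[{"translation":[1,-8,10],"twist":[0,0,0],"grip":-1},{"translation":[1,-8,10],"twist":[0,0,0],"grip":-1},{"translation":[1,-8,10],"twist":[0,0,0],"grip":-1},{"translation":[0,-6,8],"twist":[0,0,0],"grip":-1},{"translation":[0,0,0],"twist":[0,0,0],"grip":-1},{"translation":[0,0,0],"twist":[0,0,0],"grip":-1},{"translation":[0,0,0],"twist":[0,0,0],"grip":-1},{"translation":[0,0,0],"twist":[0,0,0],"grip":-1},{"translation":[0,0,0],"twist":[0,0,0],"grip":-1},{"translation":[0,0,0],"twist":[0,0,0],"grip":-1}]' 30
python3 - <<'E'
from h import *
plan(.67); p=bar()
save('g',p)
I,p,d=snap('top'); w=cloud(I,d).reshape(-1,3); q=p.reshape(-1,3).astype(int)
g=(q[:,1]>q[:,0]+15)&(q[:,1]>q[:,2]+10)&(abs(w[:,1]+.163)<.12)&(abs(w[:,0]-.572)<.2)
I,p,d=snap('scene'); w2=cloud(I,d).reshape(-1,3); q=p.reshape(-1,3).astype(int)
g2=(q[:,1]>q[:,0]+15)&(q[:,1]>q[:,2]+10)&(abs(w2[:,1]+.163)<.12)&(abs(w2[:,0]-.572)<.2)
for t in(w[g],w2[g2]):
    b=t[t[:,2]<t[:,2].min()+.012]; print(len(t),'lowest',b.min(0).round(3),b.max(0).round(3),b.mean(0).round(3))
s=robot.read_state(); print(abs(s['dq']).max())
E
```

```text
t: 15.8
tool_pos: [0.4952, -0.1418, 0.2345]
orientation: [2.041, 1.551, 0.513]
force: [-0.2, 0.3, -1.1]
opening: 0.0138
t 15.8 tcp [ 0.4952 -0.1418  0.2345] block [-0.0245 -0.358   0.1345] F [-0.2  0.3 -1.1] op 0.0138
[[0.322, 0.753, 0.574], [0.947, -0.248, -0.206], [-0.013, 0.61, -0.792]]
target tcp [ 0.49  -0.14   0.237] shift tool mm [ 1. -3. -5.] twist [-0.014  0.009  0.009]
edge now [ 0.575 -0.166  0.126] q [-0.449 -0.844  2.357  0.115  0.981 -0.209] tilt 0.6559149285384857
scene bar pts 40 angle 1.872341111228082 [1.8393844  1.90060131]
207 lowest [ 0.53  -0.21   0.016] [ 0.53  -0.21   0.016] [ 0.53  -0.21   0.016]
713 lowest [ 0.422 -0.134  0.015] [ 0.448 -0.121  0.021] [ 0.435 -0.127  0.018]
0.002238660085171277
```

View pics/g.png

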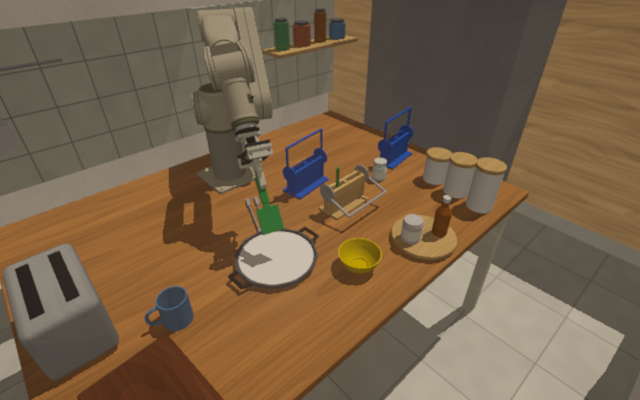

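The view shows the turner slanted above the griddle, blade at (270,218) and its shadow on the griddle at (262,255). The bystanders and scraper are in place and the bar is down. I'll make one numerical check of the blade, then hand in.

Run:
```python
from h import *
for n in('scene','top'):
    I,p,d=snap(n); w=cloud(I,d).reshape(-1,3); q=p.reshape(-1,3).astype(int)
    g=(q[:,1]>q[:,0]+25)&(q[:,1]>q[:,2]+20)&(abs(w[:,1]+.163)<.1)&(abs(w[:,0]-.54)<.1)&(w[:,2]>.1)&(w[:,2]<.3); t=w[g]
    b=t[t[:,2]<t[:,2].min()+.01]
    sv=np.linalg.svd(t-t.mean(0),full_matrices=False)[2]
    print(n,len(t),'edge',b.mean(0).round(3),b.min(0).round(3),b.max(0).round(3),'normal from vertical',np.degrees(np.arccos(abs(sv[2,2]))).round(1),'long tilt',np.degrees(np.arccos(abs(sv[0,2]))).round(1),'width dir z',sv[1].round(2))
```

```text
scene 663 edge [ 0.572 -0.167  0.133] [ 0.557 -0.2    0.127] [ 0.584 -0.137  0.137] normal from vertical 54.4 long tilt 35.6 width dir z [0.26 0.97 0.01]
top 192 edge [ 0.573 -0.162  0.134] [ 0.566 -0.191  0.129] [ 0.582 -0.137  0.139] normal from vertical 53.1 long tilt 37.1 width dir z [0.22 0.97 0.06]
```

```bash
python3 -c "
from h import *;robot.close_job();where()"
```

```text
the job is handed in; nothing more can be done
the job is handed in; nothing more can be done
```

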